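# Index the carver's turntable to its next hole

### The job

The plaster drum on the indexing turntable is ready for its next flute. Lift the red spring-plunger knob to draw the pin out of its hole, swing the turntable counter-clockwise (seen from above) to the very next hole, the one in the brass shoe, and let the pin drop fully home there; then let go and move clear. Do not force the pin sideways against the ring or shoe, leave the steel scraper lying on the drum, and leave everything else on the bench alone.

Things in the scene. Friction and masses are not known exactly. Their poses are not given: they have to be found in the camera images.
- knob_centre (a point): centre of the red plunger knob: upright, round, 28 mm across, 26 mm high, on a 12 mm stem over a steel sleeve 23 mm across whose top is 27 mm below this point with the pin home (50 mm to the green arm, 34 mm wide). It slides straight up with the pin against a spring (9 N home, 13 N at full draw) and travels with the turntable on a circle of 145 mm radius about ring_centre
- ring_centre (a point): on the turntable's vertical axis, level with the flat top of the steel index ring, 50 mm above the bench. The knob's centre is 71 mm higher with the pin home. The green base is fixed: radius 170 mm, lugs to 194 mm. The plaster drum on the turntable has a radius of 95 mm (so its side is 50 mm inward of the knob's centre) and its top is 78 mm above this point
- turntable (a joint): angle, rad: 0 with the pin in the home hole (start), growing counter-clockwise seen from above, stop at 1.45. It needs 2 to 9 N at the knob when moved slowly and stays where left. The next hole (11.5 mm; pin 9 mm, round nose) is in the brass shoe, clamped at an unmeasured place 0.51 to 0.82 rad from home. The hole at 1.26 rad is the wrong one. Ring and shoe are otherwise flat and flush
- plunger (a joint): draw of the pin, m: 0 fully home in a hole, 0.011 to 0.012 with its nose riding on ring or shoe, 0.018 at the upper stop. If the knob can slide freely, the spring drops the pin by itself when it comes over a hole, provided that it is moved slowly (about 20 mm/s). The pin then stops the turntable, and further pushing loads the pin: stop at 10 to 15 N, never over 30 N
- scraper_mid (a point): middle of a loose dark steel scraper plate, 90 x 60 x 5 mm, lying flat on the plaster drum; it rides round with it
Mind the look-alikes: they are no part of the job. Of the things shaped like the part that bears scraper_mid, the dark steel one is meant.

How it is judged:
By the outcome, as a careful person would: the job done as asked, in the order asked, and still so for the second after the job is handed in, with the robot touching nothing.
It also fails if it takes over 45 s, if anything falls off the work surface, if the arm or the gripper's body presses on something with over 40 N, if the wrist force passes 120 N, or if a joint passes its speed limit or range.

### The arm

A 7-joint arm with a two-finger parallel gripper is mounted at the origin on the work surface. World frame = base frame: x ahead of the robot, y to its left, z up, the work surface at z = 0. Lengths are in mm, angles in rad, forces in N, time in s.
With the tool pointing down it reaches from about 425 to 875 mm from the base axis. Payload 8.4 kg.
Tool frame: the origin (TCP) lies midway between the tips of the shut fingers; the grasp point (between the pads) lies 19 mm behind it; z points along the fingers, y is the line along which they close (so a half turn about z gives the same grasp; the last joint's range is limited). The gripper opens to 85 mm and grips with 20 to 120 N. Pads are 22 mm wide; open, the fingers measure 114 mm over their backs; the gripper's body (76 mm by 85 mm) begins 54 mm behind the grasp point. The pads swing forward as they close: fully open they stand 13 mm farther back than shut.
Start: joints at [-1.231, 0.333, 0.04, 1.465, -0.013, 1.343, -0.059], TCP at [276.152, 588.391, 231.308] pointing down, gripper open.
Joint ranges: [-2.58, 2.58], [-0.38, 2.09], [-1.3, 1.39], [0.25, 2.4], [-1.5, 4.64], [0.08, 2.09], [-2.65, 2.65]. Speed limits (rad/s): [2.22, 2.22, 2.79, 2.79, 3.14, 3.14, 3.14].

### API

Orientations are given as [roll, pitch, yaw] about the fixed x, y, z axes, in that order (R = Rz(yaw) Ry(pitch) Rx(roll)).
In Python, from rig import bot gives the robot as it stands. The module is installed in compiled form; this text tells all that it offers.
- The arm moves only by the tool move_arm, never from a script. Its argument "steps" is a list of rows, each a list of 4 numbers: the shift along the tool's x, y, z as a fraction of full scale, then the turn about the tool's z as a fraction of full scale. A call has 1 to 12 rows; each row shifts and turns the commanded pose from where the row before left it, along the tool's axes as they then stand; what a row does not reach is not made up. Full scale, the value 1, is 30 mm for a shift and 6 degrees for a turn. A row lasts 1/10 s, in which the tool goes at most 50 mm and 8.59 degrees, less where a joint would pass 70% of its speed; a pose out of reach is approached as far as the arm can. A call with a number of a shift or a turn outside -1 to 1 is refused whole. A call with a gripper value outside its range is refused whole. "hand" is the opening, from 0 (shut) to 1 (fully open), set as the call begins (left out, the last holds). The fingers move at their own pace and stop on an object; "squeeze" is the grip in N (left out, the last holds). Time passes only in rows, so rows that do not move let the fingers close. It gives the time, the measured TCP pose, the force, the opening and the grip force at its end, in the units of the state.
- bot.get_state(): the state, without advancing time (a new reading comes with each control period).
- bot.get_image(name): name is "scene" or "top" or "wrist"; returns a dict with "frame" (480x640x3 uint8, blue, green, red), "vfov" (degrees; the focal length in pixels is half the picture's height over the tangent of half this angle, whatever the lens; pixels are square), "cx", "cy" (the principal point, pixels), "dist" ([k1, k2, p1, p2, k3] as OpenCV has them; the pictures are not rectified), "xyz" and "attitude" of the camera in the world. Camera axes: x right, y up, looking along -z (the intrinsics and any distortion apply to the point x, -y, -z); pixel columns grow to the right and rows downward; lengths in mm; the calibration is good to about 2 mm. A picture is of the moment at which its call begins. There is no depth.
- bot.job_done(): hands the job in; it is judged then, once.
The state is a dict: "time_s": time; "joint_pos": joint angles; "joint_vel": joint speeds; "joint_torque": joint torques, N m; "eef_pos": TCP position; "tcp_rot": TCP orientation; "wrist_force": force on the tool from outside, world axes, zero at the start; "moment": the same for the moment, N m; "grip_width": finger opening in mm; "grasp_force": force on a finger pad.
Only numpy, scipy, OpenCV 4.12 (cv2) and the standard library are available. Lean on these libraries where they do the work, as an engineer would, in place of code of your own. Each camera call takes 0.05 s, during which the arm holds its last target. There are 200 camera calls.

## Working session

There is one attempt and no reset: what is moved stays moved. The work goes in short steps, Python scripts to look and compute and a tool call to move; the robot and the scene stay as the last step left them, time stands still between calls to the robot, and variables do not carry over. Pictures are saved under pics/ and viewed, at most 10 in all, crops included, and the job is handed in when it is done.

Besides the shell and the picture viewer there is one more tool, called after "Request:" by a JSON object that holds its "api" and its "payload". move_arm: Moves the arm, as the interface text tells. Its arguments: {"type":"object","properties":{"steps":{"type":"array","items":{"type":"array","items":{"type":"number"}}},"hand":{"type":"number"},"squeeze":{"type":"number"}},"required":["steps"]}

```bash
mkdir -p pics
cat > h.py <<'E'
import numpy as np, cv2
from scipy.spatial.transform import Rotation as R
from rig import bot
def cam(n,save=None):
    i=bot.get_image(n)
    if save: cv2.imwrite('pics/'+save,i['frame'])
    np.set_printoptions(suppress=True,precision=4)
    return i
def rot(a):
    a=np.array(a,float)
    return a if a.shape==(3,3) else R.from_euler('xyz',a).as_matrix()
def K(i):
    f=240/np.tan(np.radians(i['vfov'])/2); return np.array([[f,0,i['cx']],[0,f,i['cy']],[0,0,1]])
def ray(i,uv):
    p=cv2.undistortPoints(np.array([[uv]],float),K(i),np.array(i['dist'],float))[0,0]
    return rot(i['attitude'])@np.array([p[0],-p[1],-1.])
def at_z(i,uv,z):
    d=ray(i,uv); c=np.array(i['xyz'],float); return c+d*(z-c[2])/d[2]
def proj(i,P):
    q=rot(i['attitude']).T@(np.array(P,float)-np.array(i['xyz'],float)); q=q*[1,-1,-1]
    return cv2.projectPoints(q.reshape(1,1,3),np.zeros(3),np.zeros(3),K(i),np.array(i['dist'],float))[0].ravel()
E
python3 - <<'E'
from h import *
import pickle
for n in ('scene','top'):
    i=cam(n,n+'1.png'); pickle.dump(i,open(n+'1.pkl','wb')); print(n,i['xyz'],i['attitude'],i['vfov'],i['dist'])
s=bot.get_state(); print(s)
E
```

```text
scene [855.8078 299.4133 721.6411] [ 0.6535 -0.0153  2.2596] 55.83277007512084 [-0.0513  0.      0.      0.      0.    ]
top [374.2064   2.1571 929.5115] [ 0.1623 -0.0055 -1.5624] 47.96119215133827 [-0.1197  0.      0.      0.      0.    ]
{'time_s': 0.1, 'joint_pos': array([-1.2312,  0.3339,  0.0399,  1.4662, -0.0134,  1.3433, -0.0585]), 'joint_vel': array([ 0.0009, -0.0008,  0.0007, -0.0002, -0.0003, -0.0002,  0.001 ]), 'joint_torque': array([  0.004 , -66.0018,   1.3701, -40.6473,   0.017 ,   0.009 ,
         0.    ]), 'eef_pos': array([276.0111, 588.0314, 230.4941]), 'tcp_rot': array([-3.1401,  0.0001,  2.7028]), 'wrist_force': array([-0.1768,  0.1344,  0.7608]), 'moment': array([-0.0055,  0.0217,  0.045 ]), 'grasp_force': 0.0, 'grip_width': 85.54142698918582}
```

View pics/scene1.png

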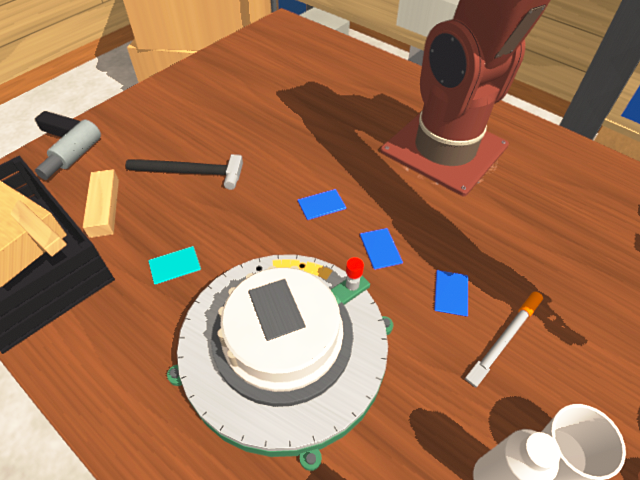

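View pics/top1.png

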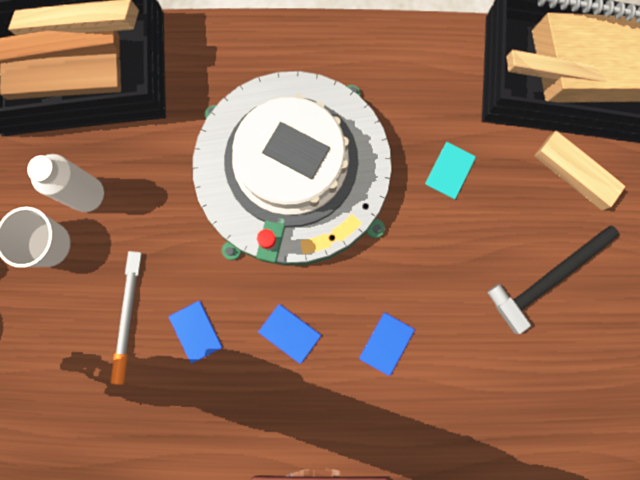

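The scene and top views show the drum with the knob at top-view pixel (266,238), the brass-shoe hole at (332,238), the wrong hole at (365,206) and the ring centred near (292,167).

Run:
```python
from h import *
import pickle
i=pickle.load(open('top1.pkl','rb')); s=pickle.load(open('scene1.pkl','rb'))
cv2.imwrite('pics/crop.png',cv2.resize(i['frame'][60:275,180:400],None,fx=2.7,fy=2.7,interpolation=cv2.INTER_CUBIC))
E=[at_z(i,p,50)[:2] for p in [(193,165),(391,165),(292,71),(292,263)]]
print(np.array(E)); 
A=np.array(E); M=np.c_[2*A,np.ones(4)]; x=np.linalg.lstsq(M,(A**2).sum(1),rcond=None)[0]; c=x[:2]; print('c',c,np.sqrt(x[2]+c@c))
k=at_z(i,(266,238),130)[:2]; 
# triangulate knob
d1,d2=ray(i,(266,238.5)),ray(s,(355,268)); o1,o2=np.array(i['xyz']),np.array(s['xyz'])
t=np.linalg.lstsq(np.c_[d1,-d2],o2-o1,rcond=None)[0]; print('tri',o1+t[0]*d1,o2+t[1]*d2)
for p,z in (((266,238),130),((332,238),50),((365,206),50)):
    q=at_z(i,p,z)[:2]; v=q-c; print(q,np.hypot(*v),np.arctan2(v[1],v[0]))
```

```text
[[ 633.94782032  221.64513178]
 [ 636.67439337 -114.625959  ]
 [ 806.95619556   56.58703286]
 [ 468.56183511   49.94696397]]
c [637.76160076  53.52852707] 168.6952908086057
tri [497.52090421  85.96813918 123.42726773] [496.59634161  87.48834905 123.4438893 ]
[497.27440657  85.3040471 ] 144.03588234852015 2.919154498239891
[510.60382277 -15.31716365] 144.59885765724704 -2.645361077899748
[565.11685605 -70.06411342] 143.36108160132062 -2.1021788424327377
```

View pics/crop.png

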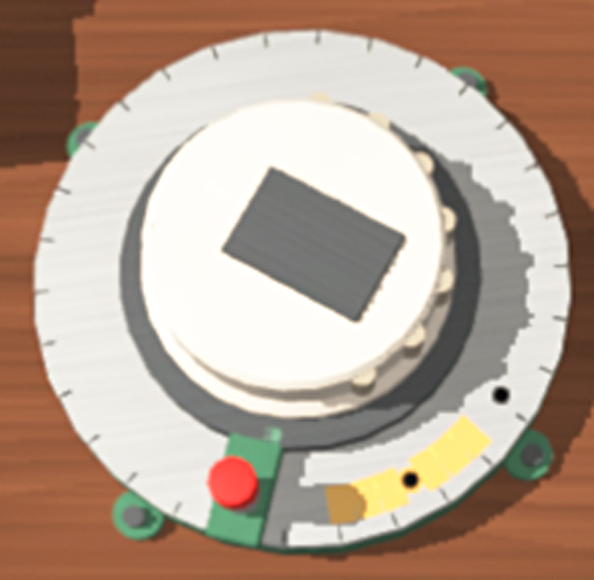

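The crop shows the same layout. Measured against the ring centre, radii come out near 144 mm and the wrong hole at 1.262 rad (given: 1.26). The shoe hole is then at about 0.72 rad. I'll move above the knob with the finger line tangential.

Request:
{"api": "move_arm", "payload": {"steps": [[0, 0, 0, -0.69], [0, 0, 0, -0.69], [0, 0, 0, -0.69], [-0.68, -0.918, 0, 0], [-0.68, -0.918, 0, 0], [-0.68, -0.918, 0, 0], [-0.68, -0.918, 0, 0], [-0.68, -0.918, 0, 0], [-0.68, -0.918, 0, 0], [-0.68, -0.918, 0, 0], [-0.68, -0.918, 0, 0], [-0.68, -0.918, 0, 0]], "hand": 1}}

```text
time_s: 1.3
eef_pos: [400.9, 304.7, 231.0]
tcp_rot: [-3.141, -0.0, 2.92]
wrist_force: [0.8, 0.1, -0.1]
grip_width: 85.4
grasp_force: 0.0
```

Request:
{"api": "move_arm", "payload": {"steps": [[-0.68, -0.918, 0, 0], [-0.68, -0.918, 0, 0], [-0.68, -0.918, 0, 0], [-0.68, -0.918, 0, 0], [-0.68, -0.918, 0, 0], [-0.68, -0.918, 0, 0], [-0.68, -0.918, 0, 0], [0, 0, 0, 0], [0, 0, 0, 0]]}}

```text
time_s: 2.2
eef_pos: [497.4, 86.1, 231.1]
tcp_rot: [-3.141, -0.001, 2.918]
wrist_force: [0.2, 0.2, 0.4]
grip_width: 85.3
grasp_force: 0.0
```

Run:
```python
from h import *
import pickle
i=cam('wrist','w1.png'); pickle.dump(i,open('w1.pkl','wb')); s=bot.get_state()
print(i['xyz'],i['attitude'],i['vfov'],s['eef_pos'],s['tcp_rot'],s['joint_pos'],s['time_s'],s['wrist_force'])
print(proj(i,(497.2,86.5,121)))
```

```text
[423.5426 102.3871 373.1599] [-0.2972  0.0001  1.3462] 71.8256372679827 [497.1374  87.1809 231.0501] [-3.1415 -0.0007  2.9196] [-0.6664  0.0258  0.4158  1.8294 -0.0111  1.2893  1.1012] 2.25 [ 0.1083 -0.7215  0.3839]
[317.7352 236.7963]
```

View pics/w1.png

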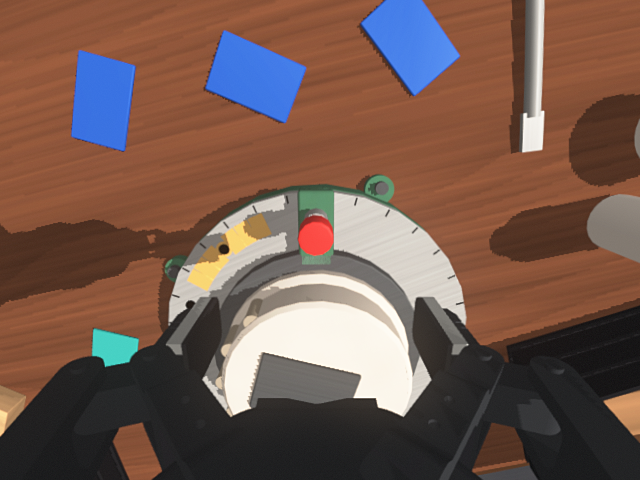

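Wrist view: knob top at (316,234), within 3 px of the prediction, and the brass hole at (224,249). Next I descend and grip.

Request:
{"api": "move_arm", "payload": {"steps": [[0, 0, 0.8, 0], [0, 0, 0.8, 0], [0, 0, 0.8, 0], [0, 0, 0.8, 0], [0, 0, 0.6, 0], [0, 0, 0.53, 0], [0, 0, 0, 0], [0, 0, 0, 0]]}}

```text
time_s: 3.05
eef_pos: [497.2, 87.6, 101.6]
tcp_rot: [-3.141, -0.0, 2.921]
wrist_force: [-0.2, -0.5, 1.2]
grip_width: 85.4
grasp_force: 0.0
```

Run:
```python
from h import *
import pickle
i=pickle.load(open('w1.pkl','rb'))
k=at_z(i,(316,235),131)[:2]; h=at_z(i,(224,249),50)[:2]; w=at_z(i,(190,305),50)[:2]
# two points on 145 circle + top centre prior
print(k,h,w)
for c in ([637.76,53.53],):
  for q in (k,h,w): v=q-c; print(np.hypot(*v),np.arctan2(v[1],v[0])%(2*np.pi))
s=bot.get_state(); print(s['eef_pos'],s['wrist_force'])
```

```text
[492.59292385  86.15844356] [509.20919571 -15.24263736] [562.77399122 -71.54323306]
148.7887607520001 2.9205021238275948
145.79089454571928 3.6328343039858453
145.82940423828683 4.172310121101217
[497.22327381  87.61014639 101.63970696] [-0.18412621 -0.54387647  1.22565432]
```

Request:
{"api": "move_arm", "payload": {"steps": [[0, 0, 0, 0], [0, 0, 0, 0], [0, 0, 0, 0], [0, 0, 0, 0], [0, 0, 0, 0], [0, 0, 0, 0], [0, 0, 0, 0], [0, 0, 0, 0]], "hand": 0, "squeeze": 60}}

```text
time_s: 3.85
eef_pos: [497.6, 86.2, 102.0]
tcp_rot: [-3.141, 0.0, 2.919]
wrist_force: [-3.7, -2.1, 6.0]
grip_width: 26.3
grasp_force: 58.6
```

Request:
{"api": "move_arm", "payload": {"steps": [[0, 0, -0.1, 0], [0, 0, -0.1, 0], [0, 0, -0.1, 0], [0, 0, -0.1, 0], [0, 0, -0.1, 0], [0, 0, 0, 0], [0, 0, 0, 0]]}}

```text
time_s: 4.55
eef_pos: [497.4, 86.2, 115.8]
tcp_rot: [-3.141, -0.0, 2.919]
wrist_force: [5.1, -1.4, -13.4]
grip_width: 26.5
grasp_force: 59.8
```

Request:
{"api": "move_arm", "payload": {"steps": [[0, 0, -0.05, 0], [0, 0, 0, 0]]}}

```text
time_s: 4.75
eef_pos: [497.4, 86.2, 117.4]
tcp_rot: [-3.141, -0.0, 2.919]
wrist_force: [4.9, -1.0, -13.9]
grip_width: 26.4
grasp_force: 59.8
```

Run:
```python
from h import *
i=cam('scene'); cv2.imwrite('pics/s2.png',cv2.resize(i['frame'][200:360,260:460],None,fx=3.5,fy=3.5,interpolation=cv2.INTER_CUBIC))
s=bot.get_state(); print(s['eef_pos'],s['wrist_force'])
```

```text
[497.3782  86.2291 117.2947] [  5.6161  -1.6658 -13.4019]
```

View pics/s2.png

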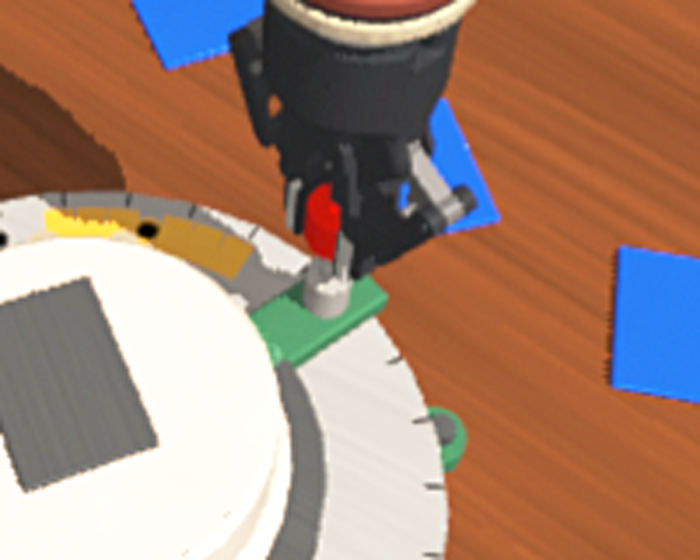

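The view shows the knob drawn with the pin lifted and the sleeve and stem visible. I'll start the swing gently and check the force.

Request:
{"api": "move_arm", "payload": {"steps": [[0, -0.07, 0, -0.143], [-0.001, -0.07, 0, -0.143], [-0.002, -0.145, 0, -0.2865], [-0.002, -0.145, 0, -0.2865]]}}

```text
time_s: 5.2
eef_pos: [495.1, 74.1, 117.3]
tcp_rot: [-3.142, -0.0, 3.011]
wrist_force: [5.7, 0.8, -14.4]
grip_width: 26.5
grasp_force: 59.8
```

Request:
{"api": "move_arm", "payload": {"steps": [[-0.002, -0.145, 0, -0.2865], [-0.002, -0.145, 0, -0.2865], [-0.002, -0.145, 0, -0.2865], [-0.002, -0.145, 0, -0.2865], [-0.002, -0.145, 0, -0.2865], [-0.002, -0.145, 0, -0.2865], [-0.002, -0.145, 0, -0.2865], [-0.002, -0.145, 0, -0.2865], [-0.002, -0.145, 0, -0.2865], [-0.002, -0.145, 0, -0.2865], [-0.002, -0.145, 0, -0.2865], [-0.002, -0.145, 0, -0.2865]]}}

```text
time_s: 6.4
eef_pos: [497.1, 22.7, 117.2]
tcp_rot: [3.141, -0.001, -2.912]
wrist_force: [3.6, 2.2, -13.8]
grip_width: 26.3
grasp_force: 59.8
```

Request:
{"api": "move_arm", "payload": {"steps": [[-0.002, -0.145, 0, -0.2865], [-0.002, -0.145, 0, -0.2865], [-0.002, -0.145, 0, -0.2865], [-0.002, -0.145, 0, -0.2865], [0, -0.07, 0, -0.143], [0, 0, 0, 0], [0, 0, 0, 0]]}}

```text
time_s: 7.1
eef_pos: [502.9, 3.6, 117.5]
tcp_rot: [3.142, -0.001, -2.779]
wrist_force: [1.7, 0.2, -13.8]
grip_width: 26.2
grasp_force: 59.8
```

Run:
```python
from h import *
i=cam('scene'); cv2.imwrite('pics/s3.png',cv2.resize(i['frame'][190:390,180:420],None,fx=3.2,fy=3,interpolation=cv2.INTER_CUBIC))
s=bot.get_state(); print(s['eef_pos'],s['tcp_rot'],s['wrist_force'],s['joint_pos'])
v=s['eef_pos'][:2]-np.array([637.76,53.53]); print(np.hypot(*v),np.arctan2(v[1],v[0])%6.2832-2.92)
```

```text
[502.8654   3.5354 117.6034] [ 3.1416 -0.0009 -2.779 ] [  2.321    0.3172 -13.0575] [-0.5077  0.1308  0.4453  1.9749 -0.0645  1.0503  1.8998]
143.86113691374752 0.5765324741217883
```

View pics/s3.png

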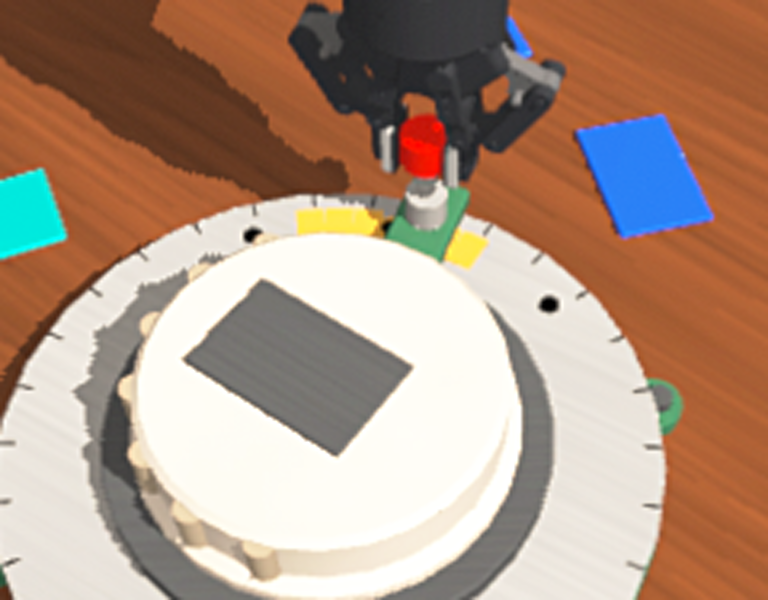

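The knob is at about 0.577 rad, with the brass hole just ahead at about 0.715. I'll lower the pin to ride on the shoe and open the fingers slightly so the knob can slide.

Request:
{"api": "move_arm", "payload": {"steps": [[0, 0, 0.05, 0], [0, 0, 0.05, 0], [0, 0, 0.03, 0], [0, 0, 0, 0], [0, 0, 0, 0]]}}

```text
time_s: 7.65
eef_pos: [503.0, 3.5, 113.9]
tcp_rot: [3.141, -0.001, -2.779]
wrist_force: [-0.3, 0.5, -11.6]
grip_width: 26.5
grasp_force: 60.0
```

Request:
{"api": "move_arm", "payload": {"steps": [[0, 0, 0, 0], [0, 0, 0, 0], [0, 0, 0, 0], [0, 0, 0, 0]], "hand": 0.4}}

```text
time_s: 8.05
eef_pos: [503.9, 3.5, 114.7]
tcp_rot: [-3.141, 0.001, -2.779]
wrist_force: [0.1, -0.2, -0.1]
grip_width: 33.8
grasp_force: 0.0
```

Request:
{"api": "move_arm", "payload": {"steps": [[0, -0.058, 0, -0.115], [0, -0.058, 0, -0.115], [0, -0.058, 0, -0.115], [0, -0.058, 0, -0.115], [0, -0.058, 0, -0.115], [0, -0.058, 0, -0.115], [0, -0.058, 0, -0.115], [0, -0.058, 0, -0.115]]}}

```text
time_s: 8.85
eef_pos: [508.5, -7.9, 114.1]
tcp_rot: [3.14, 0.0, -2.68]
wrist_force: [-2.2, 7.5, 3.0]
grip_width: 34.2
grasp_force: 4.1
```

Request:
{"api": "move_arm", "payload": {"steps": [[0, -0.058, 0, -0.115], [0, -0.058, 0, -0.115], [0, -0.058, 0, -0.115], [0, -0.058, 0, -0.115], [0, -0.058, 0, -0.115]]}}

```text
time_s: 9.35
eef_pos: [512.8, -17.3, 113.9]
tcp_rot: [-3.142, -0.0, -2.621]
wrist_force: [-0.5, 1.5, -1.2]
grip_width: 34.4
grasp_force: 0.9
```

Request:
{"api": "move_arm", "payload": {"steps": [[0, -0.05, 0, -0.1]]}}

```text
time_s: 9.45
eef_pos: [513.6, -18.6, 114.0]
tcp_rot: [-3.142, -0.0, -2.611]
wrist_force: [-0.9, 1.2, -1.3]
grip_width: 34.7
grasp_force: 0.8
```

Request:
{"api": "move_arm", "payload": {"steps": [[0, -0.05, 0, -0.1]]}}

```text
time_s: 9.55
eef_pos: [514.0, -19.0, 113.9]
tcp_rot: [3.14, -0.0, -2.6]
wrist_force: [-4.0, 7.3, 1.3]
grip_width: 34.3
grasp_force: 4.2
```

Run:
```python
from h import *
i=cam('scene'); cv2.imwrite('pics/s4.png',cv2.resize(i['frame'][200:300,240:380],None,fx=5.5,fy=5.5,interpolation=cv2.INTER_CUBIC))
s=bot.get_state(); print(s['eef_pos'],s['wrist_force'])
a=2.92+.715
print([proj(i,(637.76+145*np.cos(a),53.53+145*np.sin(a),z))for z in (108,121,134)])
```

```text
[513.9228 -18.8884 113.8896] [-2.7294  5.3329  0.8447]
[array([301.285 , 246.1167]), array([301.1446, 241.4266]), array([301.0006, 236.6076])]
```

View pics/s4.png

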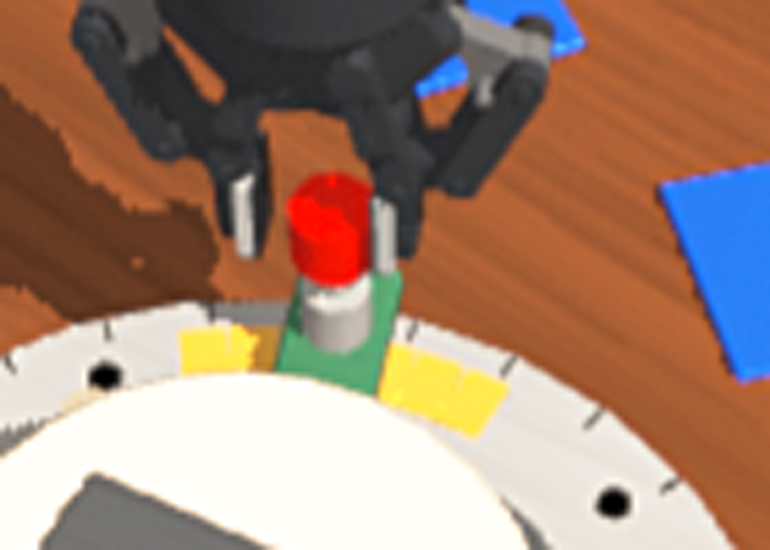

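The view shows the knob's rim from row 231 to row 252, matching the home height at 0.715 rad; riding would be about 4 px higher. A small further push will confirm that the pin blocks.

Request:
{"api": "move_arm", "payload": {"steps": [[0, -0.04, 0, 0], [0, 0, 0, 0]]}}

```text
time_s: 9.8
eef_pos: [514.0, -19.0, 113.8]
tcp_rot: [3.139, -0.001, -2.6]
wrist_force: [-4.3, 7.5, 3.2]
grip_width: 33.7
grasp_force: 4.6
```

Request:
{"api": "move_arm", "payload": {"steps": [[0, -0.06, 0, 0], [0, 0, 0, 0]]}}

```text
time_s: 10.0
eef_pos: [514.2, -19.3, 113.8]
tcp_rot: [3.137, -0.002, -2.599]
wrist_force: [-9.5, 11.1, 6.8]
grip_width: 34.3
grasp_force: 7.5
```

The arm reads 14.6 N tangential with no motion, so the pin is locked in the hole. Backing off, opening and lifting clear.

Request:
{"api": "move_arm", "payload": {"steps": [[0, 0.1, 0, 0], [0, 0.08, 0, 0], [0, 0, 0, 0]]}}

```text
time_s: 10.3
eef_pos: [513.2, -17.9, 114.1]
tcp_rot: [-3.141, 0.0, -2.601]
wrist_force: [-0.5, -1.0, 0.0]
grip_width: 33.9
grasp_force: 0.0
```

Request:
{"api": "move_arm", "payload": {"steps": [[0, 0, 0, 0], [0, 0, 0, 0], [0, 0, 0, 0], [0, 0, 0, 0], [0, 0, -0.2, 0], [0, 0, -0.5, 0], [0, 0, -0.8, 0], [0, 0, -0.8, 0], [0, 0, -0.8, 0], [0, 0, -0.8, 0], [0, 0, 0, 0], [0, 0, 0, 0]], "hand": 0.8}}

```text
time_s: 11.5
eef_pos: [513.3, -17.6, 231.6]
tcp_rot: [-3.141, 0.001, -2.601]
wrist_force: [-0.7, 0.1, -0.3]
grip_width: 68.5
grasp_force: 0.0
```

Run:
```python
from h import *
i=cam('scene'); cv2.imwrite('pics/s5.png',cv2.resize(i['frame'][200:360,200:400],None,fx=3.7,fy=3.7,interpolation=cv2.INTER_CUBIC))
s=bot.get_state(); print(s['time_s'],s['eef_pos'],s['wrist_force'])
```

```text
11.55 [512.8454 -17.5859 230.7649] [-1.1278 -0.4919 -0.6408]
```

View pics/s5.png

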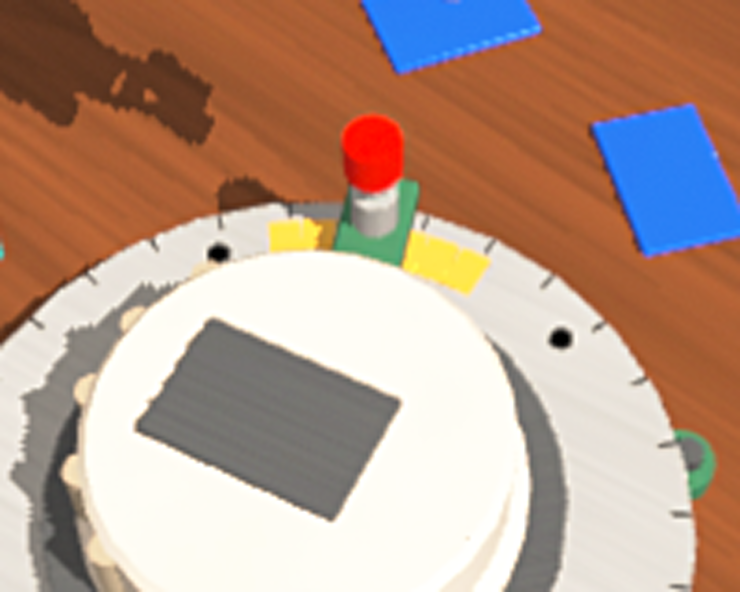

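Run:
```python
from h import *
import pickle
def blob(f):
    f=f.astype(int); m=(f[...,2]>120)&(f[...,1]<50)&(f[...,0]<50); m[:,:250]=0; m[:,400:]=0; m[:200]=0;m[320:]=0
    y,x=np.nonzero(m); return x.min(),x.max(),y.min(),y.max(),x.mean(),y.mean()
i0=pickle.load(open('scene1.pkl','rb')); i1=bot.get_image('scene')
for i,a in ((i0,2.92),(i1,2.92+.715)):
    c=(637.76+145*np.cos(a),53.53+145*np.sin(a))
    print(blob(i['frame']),proj(i,(*c,121)),proj(i,(*c,132)))
```

```text
(np.int64(346), np.int64(363), np.int64(258), np.int64(278), np.float64(354.2260273972603), np.float64(267.5924657534247)) [353.95414208 268.05810463] [354.46829098 264.13668235]
(np.int64(293), np.int64(308), np.int64(232), np.int64(251), np.float64(300.2481481481482), np.float64(241.2037037037037)) [301.14458635 241.42662574] [301.02296459 237.35757526]
```

Now centred at row 241.2 against 241.4 predicted for home (267.6 against 268.1 at the start), so the pin is fully home.

```bash
python3 -c "
from rig import bot; print(bot.job_done())"
```

```text
the job is handed in; nothing more can be done
None
```

The turntable is indexed to the brass-shoe hole at about 0.715 rad with the pin fully home (checked by a 15 N push and in the camera), the scraper is still on the drum, the gripper is clear, and the job was handed in at about 12 s.

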